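Lift out the sieve with the poppy head and hold it level

TASK

Two hand sieves stand in cardboard trays: one has a round, crowned poppy head on its mesh, the other a long curved bean pod. Lift the sieve with the poppy head by its handle bar, keeping it level all the way and without touching the poppy head, straight up over its tray until its underside is at least 8 cm above the tray's rim, so that I can look into the tray beneath; hold it there still and level for three seconds and finish while still holding it in the air, poppy head inside. Leave the other sieve and everything else where it is.

Things in the scene. Friction and masses are not known exactly. Their poses are not given: they have to be found in the camera images.
- sieve_a_grip (a point): Steel hand sieve a in tray a (both sieves alike): 140 mm across, wall 45 high, 4 thick, mesh floor 5 mm above its underside, about 0.3 kg, any yaw. A black bar on two side straps bridges it as handle. This point: centre of the bar, 100 mm above the underside, over the sieve's centre. The bar runs along the point's y (140 mm), 14 mm wide in x, 16 high; z up.
- sieve_b_grip (a point): Steel hand sieve b in tray b (both sieves alike): 140 mm across, wall 45 high, 4 thick, mesh floor 5 mm above its underside, about 0.3 kg, any yaw. A black bar on two side straps bridges it as handle. This point: centre of the bar, 100 mm above the underside, over the sieve's centre. The bar runs along the point's y (140 mm), 14 mm wide in x, 16 high; z up.
- poppy_mid (a point): Centre, half-way up, of the dried poppy head: a round bulb 42 mm across with a flat crown disc on top, 44 mm high, 20 g, loose, standing on the mesh of one of the two sieves (either one), within 25 mm of that sieve's centre.
- bean_mid (a point): Middle of the dried bean pod: curved, about 80 mm long and 18 mm thick, loose, lying on the mesh of the other sieve.
- tray_a_mid (a point): Centre of the inner floor of cardboard tray a, which is fixed to the bench: 260 mm (its x) by 200 mm (its y), rim 50 mm above the bench, inner floor 5 mm above the bench, walls 5 mm. A small white tub stands in it beside the sieve.
- tray_b_mid (a point): Centre of the inner floor of cardboard tray b, which is fixed to the bench: 260 mm (its x) by 200 mm (its y), rim 50 mm above the bench, inner floor 5 mm above the bench, walls 5 mm. A wooden paddle lies in it beside the sieve.
- tub: Small white open tub, 52 mm across, 40 mm high, loose in tray a; origin at the centre of its underside. To be left alone.
- paddle: Flat wooden seed paddle 140 mm long, 30 mm wide, lying loose in tray b along its own x axis. To be left alone.
- jar: Glass jar, 68 mm across, 90 mm high, on the bench at one side; origin under its centre. To be left alone.
- bottle: Amber bottle, 56 mm across, 150 mm high, on the bench at the other side; origin under its centre. To be left alone.
- bung: Cork bung, 36 mm across, 32 mm high, standing on the bench at one side. To be left alone.
- tape: Roll of paper tape, 60 mm across, 20 mm high, on the bench. To be left alone.
Things that resemble listed ones, but are neither listed nor needed, are in the scene too. Leave any red look-alike of the part that bears sieve_b_grip alone. What is shaped like the part that bears sieve_a_grip but green is not meant.

How it is judged:
On the way:
1. the sieve with the poppy head is held level and still, over its tray, at least 75 mm above the rim, for 2 s (((horizontal distance between poppy_mid and sieve_a_grip below 0.065 m and z of poppy_mid in the frame of sieve_a_grip between -0.105 and -0.045 m and height (world z) of sieve_a_grip above 0.225 m and angle between sieve_a_grip's own z axis and vertical below 0.1 rad and horizontal distance between sieve_a_grip and tray_a_mid below 0.1 m and linear speed of sieve_a below 0.03 m/s and angular speed of sieve_a below 0.15 rad/s and contact force between the fingers and sieve_a above 2 N and contact force between sieve_a and tray_a below 0.1 N and contact force between sieve_a and tray_b below 0.1 N and contact force between sieve_a and sieve_b below 0.1 N and contact force between sieve_a and tub below 0.1 N and contact force between sieve_a and jar below 0.1 N and contact force between sieve_a and bottle below 0.1 N and contact force between sieve_a and bean_pod below 0.1 N and distance of sieve_b_grip from where it was at the start of the episode below 0.03 m) or (horizontal distance between poppy_mid and sieve_b_grip below 0.065 m and z of poppy_mid in the frame of sieve_b_grip between -0.105 and -0.045 m and height (world z) of sieve_b_grip above 0.225 m and angle between sieve_b_grip's own z axis and vertical below 0.1 rad and horizontal distance between sieve_b_grip and tray_b_mid below 0.1 m and linear speed of sieve_b below 0.03 m/s and angular speed of sieve_b below 0.15 rad/s and contact force between the fingers and sieve_b above 2 N and contact force between sieve_b and tray_b below 0.1 N and contact force between sieve_b and tray_a below 0.1 N and contact force between sieve_b and sieve_a below 0.1 N and contact force between sieve_b and tub below 0.1 N and contact force between sieve_b and jar below 0.1 N and contact force between sieve_b and bottle below 0.1 N and contact force between sieve_b and bean_pod below 0.1 N and distance of sieve_a_grip from where it was at the start of the episode below 0.03 m))), for 2 s.
At the end, for the whole second after the job is handed in: Poppy head in its sieve, sieve gripped and touching nothing else, underside 75 mm or more above the rim, centre within 100 mm of the tray's centre, tilt under 0.10 rad, slower than 30 mm/s and 0.15 rad/s; the other sieve within 30 mm of its start (((horizontal distance between poppy_mid and sieve_a_grip below 0.065 m and z of poppy_mid in the frame of sieve_a_grip between -0.105 and -0.045 m and height (world z) of sieve_a_grip above 0.225 m and angle between sieve_a_grip's own z axis and vertical below 0.1 rad and horizontal distance between sieve_a_grip and tray_a_mid below 0.1 m and linear speed of sieve_a below 0.03 m/s and angular speed of sieve_a below 0.15 rad/s and contact force between the fingers and sieve_a above 2 N and contact force between sieve_a and tray_a below 0.1 N and contact force between sieve_a and tray_b below 0.1 N and contact force between sieve_a and sieve_b below 0.1 N and contact force between sieve_a and tub below 0.1 N and contact force between sieve_a and jar below 0.1 N and contact force between sieve_a and bottle below 0.1 N and contact force between sieve_a and bean_pod below 0.1 N and distance of sieve_b_grip from where it was at the start of the episode below 0.03 m) or (horizontal distance between poppy_mid and sieve_b_grip below 0.065 m and z of poppy_mid in the frame of sieve_b_grip between -0.105 and -0.045 m and height (world z) of sieve_b_grip above 0.225 m and angle between sieve_b_grip's own z axis and vertical below 0.1 rad and horizontal distance between sieve_b_grip and tray_b_mid below 0.1 m and linear speed of sieve_b below 0.03 m/s and angular speed of sieve_b below 0.15 rad/s and contact force between the fingers and sieve_b above 2 N and contact force between sieve_b and tray_b below 0.1 N and contact force between sieve_b and tray_a below 0.1 N and contact force between sieve_b and sieve_a below 0.1 N and contact force between sieve_b and tub below 0.1 N and contact force between sieve_b and jar below 0.1 N and contact force between sieve_b and bottle below 0.1 N and contact force between sieve_b and bean_pod below 0.1 N and distance of sieve_a_grip from where it was at the start of the episode below 0.03 m))); the arm keeps its last pose, push and grip.
It fails at once if a sieve is tipped by more than 0.25 rad (angle between any of sieve_a_grip, sieve_b_grip's own z axis and vertical above 0.25 rad).
It fails at once if the poppy head is touched by the robot (contact force between any of the fingers, the arm and poppy_head above 0.5 N).
It fails at once if the sieve without the poppy head is moved more than 30 mm, or the poppy head falls out of the moved sieve ((not (horizontal distance between poppy_mid and sieve_a_grip below 0.065 m and z of poppy_mid in the frame of sieve_a_grip between -0.105 and -0.045 m) and distance of sieve_a_grip from where it was at the start of the episode above 0.03 m) or (not (horizontal distance between poppy_mid and sieve_b_grip below 0.065 m and z of poppy_mid in the frame of sieve_b_grip between -0.105 and -0.045 m) and distance of sieve_b_grip from where it was at the start of the episode above 0.03 m)).
It fails at once if a bystander is moved more than 40 mm (distance of any of tub, paddle, jar, bottle, bung, tape from where it was at the start of the episode above 0.04 m).
It also fails if it takes over 38 s, if anything falls off the work surface, if the arm or the gripper's body presses on something with over 40 N, if the wrist force passes 120 N, or if a joint passes its speed limit or range.

ROBOT

A 7-joint arm with a two-finger parallel gripper is mounted at the origin on the work surface. World frame = base frame: x ahead of the robot, y to its left, z up, the work surface at z = 0. Lengths are in m, angles in rad, forces in N, time in s.
With the tool pointing down it reaches from about 0.425 to 1.025 m from the base axis. Payload 9.4 kg.
Tool frame: the origin (TCP) lies midway between the tips of the shut fingers; the grasp point (between the pads) lies 19 mm behind it (robot.grasp_offset is the x of the grasp point in the tool frame, in m); x points along the fingers, z is the direction in which the jaws open and shut, and the axes are right-handed (so a half turn about x gives the same grasp; the last joint's range is limited). The gripper opens to 85 mm and grips with 20 to 120 N. Pads are 22 mm wide; open, the fingers measure 114 mm over their backs; the gripper's body (76 mm by 85 mm) begins 54 mm behind the grasp point. The pads swing forward as they close: fully open they stand 13 mm farther back than shut.
Start: joints at [-1.399, 0.599, -0.003, 1.599, 0.002, 0.943, -0.08], TCP at [0.179, 0.703, 0.231] pointing down, gripper open.
Joint ranges: [-2.57, 2.57], [-0.35, 1.97], [-1.29, 1.29], [0.11, 2.56], [-1.05, 4.19], [0.11, 1.86], [-2.63, 2.63]. Speed limits (rad/s): [2.22, 2.22, 3.01, 3.01, 3.14, 3.14, 3.14].

INTERFACE

Orientations are given as [roll, pitch, yaw] about the fixed x, y, z axes, in that order (R = Rz(yaw) Ry(pitch) Rx(roll)).
In Python, from station import robot gives the robot as it stands.
- The arm moves only by the shell command python3 -m jog 'ROWS' [FORCE]. ROWS is JSON, a list of rows, each a list of 5 numbers: the shift along the tool's x, y, z in cm, then the turn about the tool's x in rad, then the finger opening in cm, from 0 to 8.54. A call has 1 to 20 rows; each row shifts and turns the commanded pose from where the row before left it, along the tool's axes as they then stand; what a row does not reach is not made up. A row lasts 1/10 s, in which the tool goes at most 50 mm and 8.59 degrees, less where a joint would pass 70% of its speed; a pose out of reach is approached as far as the arm can. A call with a gripper value outside its range is refused whole. The fingers move at their own pace and stop on an object; FORCE is the grip in N (left out, the last holds). Time passes only in rows, so rows that do not move let the fingers close. It gives the time, the measured TCP pose, the force and the opening at its end, in the units of the state.
- robot.get_obs(): the state, without advancing time (a new reading comes with each control period).
- robot.snapshot(name): name is "scene" or "side" or "wrist"; returns the picture (420x560x3 uint8, red, green, blue); there is no depth.
- robot.camera_model(name): a dict with "vertical_fov" (degrees; the focal length in pixels is half the picture's height over the tangent of half this angle, whatever the lens; pixels are square), "cx", "cy" (the principal point, pixels), "rvec" (rotation vector, rad) and "tvec" (3), from world to camera coordinates, as OpenCV has them; the wrist camera has in their place "mount" (4x4, takes a point from camera to tool coordinates, whose origin is the TCP and whose axes are the tool frame's). Camera axes: x right, y down, z forward; pixel columns grow to the right and rows downward; lengths in m; the calibration is good to about 2 mm. A picture is of the moment at which its call begins: read the wrist's pose just before it. camera_model takes no time and is no camera call.
- robot.finish_job(): hands the job in, once; it reports no verdict.
Trained networks look in the newest picture that a camera, given by its name, has taken for a name from the list of things; names that differ only in an ending like _2 or _b are one class to them, and where a whole thing is asked for, a point or a joint stands for the part that bears it (a point fixed in the world has none). Each returns a list of dicts, best first, with "confidence" (0 to 1); they miss things now and then, are a little off and sometimes report something else, mostly with a low value. They report only what shows in the picture. A call takes as long as a camera call. They do not tell look-alikes from the thing itself.
- robot.boxes_of(camera, query): "box" ([left, top, width, height] in pixels, round what is visible of it).
- robot.mark_of(camera, query): "xy" ([column, row] in pixels: a listed point, or the origin of a listed thing).
The state is a dict: "time": time; "qpos": joint angles; "qvel": joint speeds; "joint_torque": joint torques, N m; "ee_pos": TCP position; "ee_rot": TCP orientation; "contact_force": force on the tool from outside, world axes, zero at the start; "torque": the same for the moment, N m; "opening": finger opening in m.
Only numpy, scipy, OpenCV 4.12 (cv2) and the standard library are available. Lean on these libraries where they do the work, as an engineer would, in place of code of your own. Each camera call takes 0.05 s, during which the arm holds its last target.

## Working session

There is one attempt and no reset: what is moved stays moved. The work goes in short steps, Python scripts to look and compute and a shell command to move; the robot and the scene stay as the last step left them, time stands still between calls to the robot, and variables do not carry over. Pictures are saved under pics/ and viewed, and the job is handed in when it is done.

```bash
mkdir -p pics; ls; python3 - <<'E'
from station import robot
import cv2,json
o=robot.get_obs(); print({k:(v if not hasattr(v,'tolist') else v.tolist()) for k,v in o.items()}, robot.grasp_offset)
for n in ['scene','side','wrist']:
    im=robot.snapshot(n); cv2.imwrite(f'pics/{n}0.png',im[:,:,::-1]); print(n,robot.camera_model(n))
    for q in ['sieve_a_grip','poppy_mid','bean_mid','tray_a_mid','tray_b_mid']:
        print(q,[(round(d['confidence'],2),[round(float(v)) for v in d['xy']]) for d in robot.mark_of(n,q)][:4])
E
```

```text
pics
{'time': 0.0, 'qpos': [-1.3987111184586487, 0.6001685559548637, -0.002564231762548422, 1.6001335196396251, 0.0017873644401668722, 0.9428919604800413, -0.07982852274135308], 'qvel': [-0.0007451576085930945, -0.002178151986717677, -0.0005943032406114182, 0.0004961440415880594, -6.652543821481187e-05, -0.00032158951514877536, 0.0006123044849314355], 'joint_torque': [0.0009714166299090721, -77.64342069625854, 1.565445251762867, -25.80101788043976, 0.012423627194948494, 0.00913160591153428, 2.1545964159486175e-05], 'ee_pos': [0.17839785722276863, 0.7022186378792721, 0.23038397082161033], 'ee_rot': [-3.063932695530527, 1.5691972366679479, -1.7418816879757733], 'contact_force': [-0.016875453563932975, -0.9343957561810008, 0.3679653145296238], 'torque': [0.016478243776355782, 0.008730709992434933, 0.012876294601673818], 'opening': 0.0852449221003036} -0.0187
scene {'vertical_fov': 42.555017887885235, 'cx': 279.16050160489374, 'cy': 211.2555097588657, 'rvec': array([ 2.14024585,  0.92346276, -0.41306168]), 'tvec': array([-0.31115363, -0.16298001,  1.84059749])}
sieve_a_grip [(0.71, [371,
[... 405 characters left out ...]
ip [(0.97, [260, 341]), (0.81, [354, 273]), (0.31, [359, 366])]
poppy_mid [(0.6, [285, 166])]
bean_mid [(0.45, [352, 289])]
tray_a_mid [(0.92, [335, 297])]
tray_b_mid [(0.77, [269, 168])]
wrist {'vertical_fov': 58.72944953038413, 'cx': 284.4761445772638, 'cy': 205.89132487313566, 'mount': array([[-1.20900197e-04, -3.02882392e-01,  9.53027933e-01,
        -1.42779953e-01],
       [-1.03844190e-03, -9.53027388e-01, -3.02882351e-01,
         7.75857250e-02],
       [ 9.99999454e-01, -1.02628267e-03, -1.99304568e-04,
        -1.88005609e-04],
       [ 0.00000000e+00,  0.00000000e+00,  0.00000000e+00,
         1.00000000e+00]])}
sieve_a_grip []
poppy_mid []
bean_mid []
tray_a_mid []
tray_b_mid []
```

View pics/scene0.png

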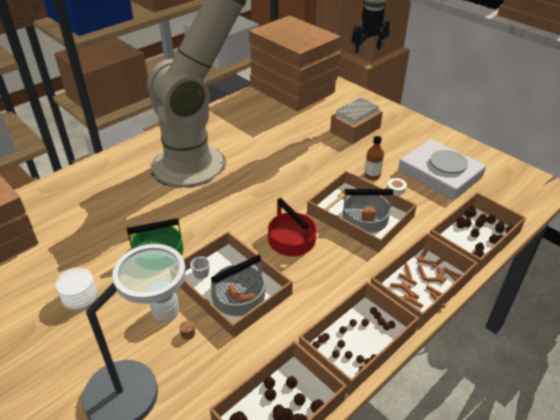

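View pics/side0.png

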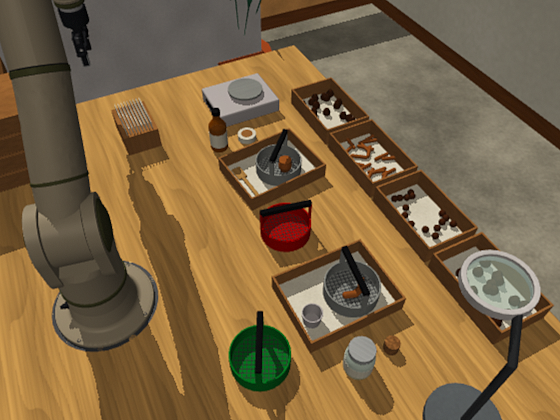

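View pics/wrist0.png

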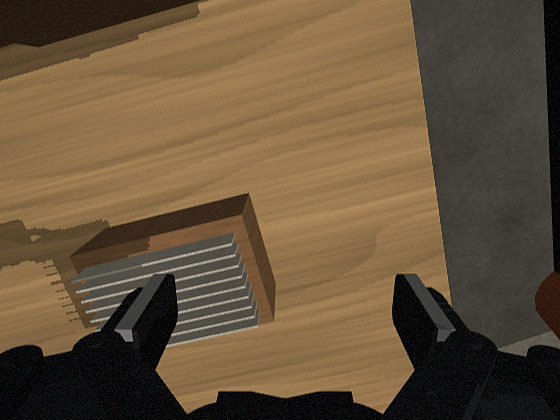

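The poppy sieve is the grey one in tray b with the paddle, at scene (368,205) and side (280,160). The bean sieve is in tray a with the tub. Next I zoom in for the bar ends.

```bash
python3 - <<'E'
import cv2
a=cv2.imread('pics/scene0.png')[165:255,300:420]; b=cv2.imread('pics/side0.png')[115:215,215:335]
cv2.imwrite('pics/za.png',cv2.resize(a,None,fx=6,fy=6,interpolation=cv2.INTER_CUBIC))
cv2.imwrite('pics/zb.png',cv2.resize(b,None,fx=6,fy=6,interpolation=cv2.INTER_CUBIC))
E
```

```text
(no output)
```

View pics/za.png

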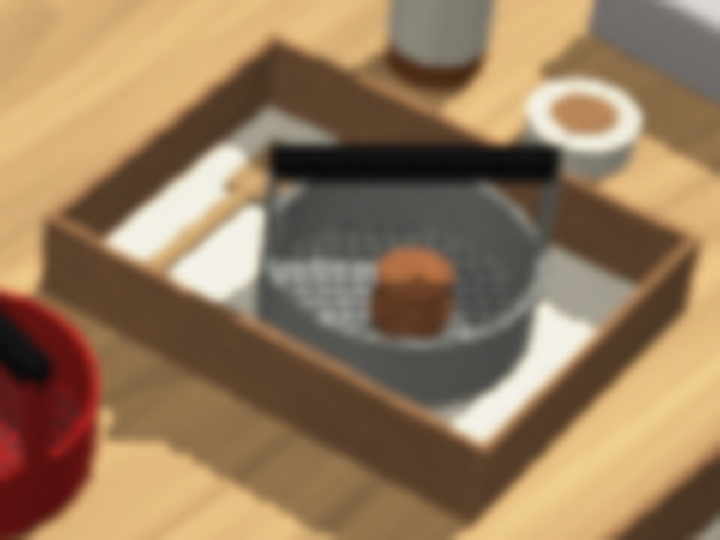

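View pics/zb.png

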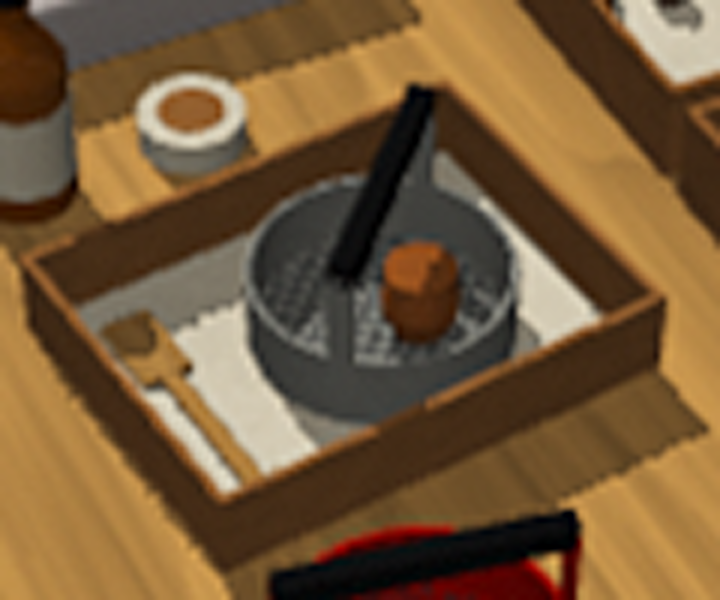

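The zoomed crops show the bar in the scene view from (345.4,192) to (393,192). In the side view it runs from (272,160) to (285,131). I'll triangulate these now.

```bash
cat > h.py <<'E'
import numpy as np, cv2
from station import robot
from scipy.spatial.transform import Rotation as R
def K(m): f=210/np.tan(np.radians(m['vertical_fov'])/2); return np.array([[f,0,m['cx']],[0,f,m['cy']],[0,0,1]])
def P(n,obs=None):
    m=robot.camera_model(n)
    if 'mount' in m:
        T=np.eye(4);T[:3,:3]=R.from_euler('xyz',obs['ee_rot']).as_matrix();T[:3,3]=obs['ee_pos']
        return K(m)@np.linalg.inv(T@m['mount'])[:3]
    return K(m)@np.c_[cv2.Rodrigues(m['rvec'])[0],m['tvec']]
def tri(Ps,xs):
    A=[]
    for p,x in zip(Ps,xs): A+=[x[0]*p[2]-p[0],x[1]*p[2]-p[1]]
    v=np.linalg.svd(np.array(A))[2][-1]; return v[:3]/v[3]
def onz(p,x,z):
    M=np.c_[p[:,0],p[:,1],-np.array([x[0],x[1],1])]; s=np.linalg.solve(M,-(p[:,2]*z+p[:,3])); return np.array([s[0],s[1],z])
def pj(p,X): v=p@np.r_[X,1]; return v[:2]/v[2]
E
python3 - <<'E'
from h import *
a,b=P('scene'),P('side')
e1=tri([a,b],[(345.4,192),(272.2,160)]); e2=tri([a,b],[(393,192),(285.2,131)])
print(e1,e2,(e1+e2)/2,np.linalg.norm(e1-e2),np.arctan2(*(e2-e1)[[1,0]]))
for p,x,y in[(a,(345.4,192),(393,192)),(b,(272.2,160),(285.2,131))]:
  u,v=onz(p,x,.105),onz(p,y,.105); print(u,v,(u+v)/2,np.linalg.norm(u-v))
print('poppy',tri([a,b],[(300+412/6,165+295/6),(215+421/6,115+295/6)]))
print('tray rim corners', [onz(a,(300+x/6,165+y/6),.05)[:2].round(3) for x,y in [(50,225),(278,45),(695,245),(482,458)]],[onz(b,(215+x/6,115+y/6),.05)[:2].round(3) for x,y in [(25,260),(440,90),(660,300),(225,498)]])
o=robot.get_obs();T=R.from_euler('xyz',o['ee_rot']).as_matrix();print(T.round(3))
E
```

```text
[0.54793668 0.17487727 0.10517937] [0.64106899 0.27696147 0.10202582] [0.59450283 0.22591937 0.1036026 ] 0.13821996107262258 0.8312222660087512
[0.54826214 0.17379793 0.105     ] [0.64280455 0.27438958 0.105     ] [0.59553334 0.22409376 0.105     ] 0.1380469132770034
[0.54836975 0.17652166 0.105     ] [0.63922471 0.27309486 0.105     ] [0.59379723 0.22480826 0.105     ] 0.13259338787788322
poppy [0.61006041 0.21533385 0.03155233]
tray rim corners [array([0.464, 0.11 ]), array([0.444, 0.304]), array([0.693, 0.331]), array([0.715, 0.136])] [array([0.433, 0.307]), array([0.681, 0.331]), array([0.705, 0.139]), array([0.456, 0.114])]
[[ 0.    -0.969  0.246]
 [ 0.     0.246  0.969]
 [-1.    -0.     0.   ]]
```

Bar centre is about (0.5945, 0.225, 0.104). The height agrees with the expected 0.105 and the length of 138 mm with the given 140. The bar points at about 0.82 rad. I'll move over it at the current height, then turn by +2.07.

```bash
python3 -m jog '[[0,-1.0,-0.7,0,8.5],[0,-2.0,-1.4,0,8.5],[0,-3,-2.1,0,8.5],[0,-3,-2.1,0,8.5],[0,-3,-2.1,0,8.5],[0,-3,-2.1,0,8.5],[0,-3,-2.1,0,8.5],[0,-3,-2.1,0,8.5],[0,-3,-2.1,0,8.5],[0,-3,-2.1,0,8.5],[0,-3,-2.1,0,8.5],[0,-3,-2.1,0,8.5],[0,-3,-2.1,0,8.5],[0,-3,-2.1,0,8.5],[0,-3,-2.1,0,8.5],[0,-3,-2.1,0,8.5],[0,-3,-2.1,0,8.5],[0,-2.5,-1.7,0,8.5],[0,-1.5,-0.7,0,8.5]]' 40
python3 -m jog '[[0,0,0,0.1,8.5],[0,0,0,0.14,8.5],[0,0,0,0.14,8.5],[0,0,0,0.14,8.5],[0,0,0,0.14,8.5],[0,0,0,0.14,8.5],[0,0,0,0.14,8.5],[0,0,0,0.14,8.5],[0,0,0,0.14,8.5],[0,0,0,0.14,8.5],[0,0,0,0.14,8.5],[0,0,0,0.14,8.5],[0,0,0,0.14,8.5],[0,0,0,0.14,8.5],[0,0,0,0.15,8.5],[0,0,0,0,8.5],[0,0,0,0,8.5]]'
cat > look.py <<'E'
import sys
from h import *
o=robot.get_obs(); im=robot.snapshot('wrist'); cv2.imwrite(f'pics/{sys.argv[1]}.png',im[:,:,::-1])
print(o['time'],o['ee_pos'],o['opening'],o['contact_force']);T=R.from_euler('xyz',o['ee_rot']).as_matrix();print(T.round(4),o['qpos'])
p=P('wrist',o);np.save('pw.npy',p)
print(robot.mark_of('wrist','sieve_b_grip')[:2],robot.mark_of('wrist','poppy_mid')[:2])
print('pred ends',[pj(p,[.548,.175,.105]),pj(p,[.641,.275,.105])])
E
python3 look.py w1
```

```text
time: 2.8
ee_pos: [0.5954, 0.2217, 0.2315]
ee_rot: [-2.43, 1.569, -1.112]
contact_force: [0.2, -0.5, 1.5]
opening: 0.0849
time: 4.5
ee_pos: [0.5935, 0.2263, 0.2312]
ee_rot: [-2.057, 1.571, -2.799]
contact_force: [-0.2, 0.3, 0.3]
opening: 0.085
4.5 [0.59348187 0.22629406 0.2311651 ] 0.08495291072978783 [-0.2177766   0.27685147  0.29019866]
[[-2.000e-04  6.764e-01  7.366e-01]
 [-1.000e-04  7.366e-01 -6.764e-01]
 [-1.000e+00 -2.000e-04 -1.000e-04]] [-0.84692799  0.55273994  0.60666137  1.84083064 -0.40132262  0.87297219
 -0.78995245]
[{'xy': [282.2, 198.0], 'confidence': 0.67}] [{'xy': [305.9, 169.7], 'confidence': 0.8}]
pred ends [array([286.15175032, 277.34775811]), array([287.46322371, 101.32743194])]
```

View pics/w1.png

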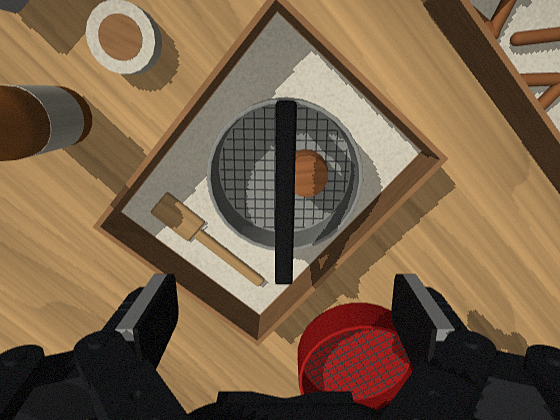

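The wrist view shows the bar from (286,101) to (284,284), centred between the jaws. The poppy head is to its right at (308,172), and the paddle and the bottle are clear. I'll refine the position.

```bash
python3 - <<'E'
from h import *
p=np.load('pw.npy'); o=robot.get_obs();T=R.from_euler('xyz',o['ee_rot']).as_matrix();t=o['ee_pos']
for z in(.113,.105):
  u,v=onz(p,(286.3,101),z),onz(p,(284.3,284),z); c=(u+v)/2
  print(c,np.linalg.norm(u-v),'tool cm',(T.T@(c-t)*100).round(2),'bar in tool',(T.T@(u-v)).round(4))
E
```

```text
[0.59330161 0.22541676 0.113     ] 0.1385594009445412 tool cm [ 1.184e+01 -6.000e-02 -1.000e-02] bar in tool [0.     0.1386 0.0012]
[0.59168906 0.22364335 0.105     ] 0.1428076179111361 tool cm [12.64 -0.3  -0.  ] bar in tool [0.     0.1428 0.0012]
```

The bar is aligned with the jaws to within about 1 mm and 0.01 rad. I'll go down 14.4 cm, so the grasp point is at bar height and the tips are about 3 cm above the poppy, then close.

```bash
python3 -m jog '[[1,0,0,0,8.5],[1.5,0,0,0,8.5],[1.5,0,0,0,8.5],[1.5,0,0,0,8.5],[1.5,0,0,0,8.5],[1.5,0,0,0,8.5],[1.5,0,0,0,8.5],[1.4,0,0,0,8.5],[1,0,0,0,8.5],[1,0,0,0,8.5],[0.6,0,0,0,8.5],[0.4,0,0,0,8.5],[0,0,0,0,8.5],[0,0,0,0,8.5]]'; python3 look.py w2
```

```text
time: 6.05
ee_pos: [0.5941, 0.2258, 0.0876]
ee_rot: [1.151, 1.57, 0.403]
contact_force: [0.0, -0.2, 0.7]
opening: 0.085
6.05 [0.59413186 0.22577174 0.08763704] 0.08499921571459215 [ 0.0313291  -0.1658644   0.69987699]
[[ 5.000e-04  6.802e-01  7.330e-01]
 [ 2.000e-04  7.330e-01 -6.802e-01]
 [-1.000e+00  5.000e-04  2.000e-04]] [-0.74705576  0.71981535  0.46328999  1.94119147 -0.54409978  0.60547525
 -0.67432051]
[{'xy': [280.3, 303.3], 'confidence': 0.95}] [{'xy': [319.7, 224.0], 'confidence': 0.8}]
pred ends [array([286.38064588, 436.3974036 ]), array([287.05647296, 117.3056829 ])]
```

View pics/w2.png

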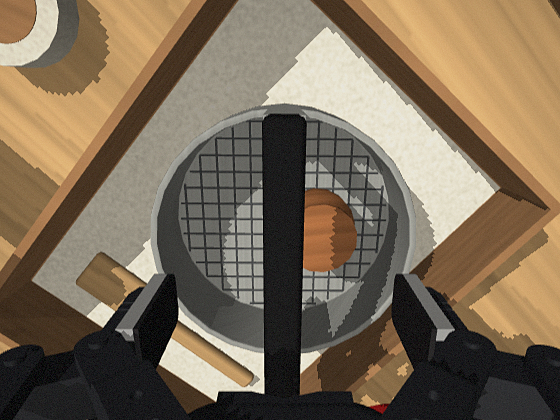

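The bar at column about 284 is centred between the pads at columns 165 and 405. The poppy head at (328,230) is well below the fingers. I'll close with 60 N.

```bash
python3 -m jog '[[0,0,0,0,6],[0,0,0,0,4],[0,0,0,0,3],[0,0,0,0,2],[0,0,0,0,1.4],[0,0,0,0,1],[0,0,0,0,0.8],[0,0,0,0,0.8],[0,0,0,0,0.8],[0,0,0,0,0.8],[0,0,0,0,0.8],[0,0,0,0,0.8]]' 60; python3 look.py w3
```

```text
time: 7.4
ee_pos: [0.5937, 0.2259, 0.0873]
ee_rot: [-2.885, 1.57, 2.651]
contact_force: [-2.6, 1.0, 2.9]
opening: 0.0128
7.4 [0.59367791 0.22591939 0.08731404] 0.012803597927715306 [-2.63618685  1.03248165  2.94653469]
[[-3.000e-04  6.800e-01  7.332e-01]
 [ 2.000e-04  7.332e-01 -6.800e-01]
 [-1.000e+00 -1.000e-04 -4.000e-04]] [-0.74714312  0.72011893  0.46284739  1.94157882 -0.54424156  0.60557476
 -0.6742196 ]
[{'xy': [280.5, 303.5], 'confidence': 0.94}] [{'xy': [321.3, 225.3], 'confidence': 0.86}]
pred ends [array([287.30458579, 436.63874098]), array([288.41871245, 116.79597422])]
```

View pics/w3.png

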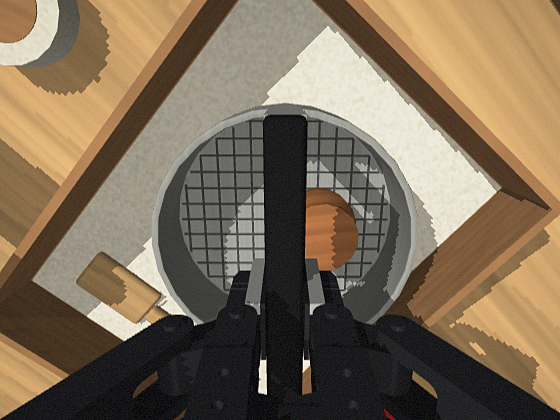

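The jaws are on the bar with an opening of 12.8 mm. I'll try a gentle lift of 1.5 cm first.

```bash
python3 -m jog '[[-0.1,0,0,0,0.5],[-0.2,0,0,0,0.5],[-0.3,0,0,0,0.5],[-0.3,0,0,0,0.5],[-0.3,0,0,0,0.5],[-0.2,0,0,0,0.5],[-0.1,0,0,0,0.5],[0,0,0,0,0.5],[0,0,0,0,0.5],[0,0,0,0,0.5]]' 60; python3 look.py w4; python3 - <<'E'
from h import *
cv2.imwrite('pics/s4.png',cv2.resize(robot.snapshot('side')[80:220,200:350,::-1],None,fx=4,fy=4,interpolation=cv2.INTER_CUBIC))
E
```

```text
time: 8.55
ee_pos: [0.5938, 0.2257, 0.1022]
ee_rot: [-1.857, 1.571, -2.604]
contact_force: [0.6, -0.3, -2.6]
opening: 0.0131
8.55 [0.59378764 0.22572258 0.10217844] 0.013059714341216389 [ 0.63981745 -0.25018317 -2.56783645]
[[-2.000e-04  6.801e-01  7.331e-01]
 [-1.000e-04  7.331e-01 -6.801e-01]
 [-1.000e+00 -2.000e-04 -1.000e-04]] [-0.75873318  0.70166873  0.48091895  1.93465517 -0.52941044  0.63254874
 -0.68640558]
[{'xy': [180.4, 313.1], 'confidence': 0.66}] [{'xy': [319.0, 225.5], 'confidence': 0.57}]
pred ends [array([286.66997643, 408.63261222]), array([287.41768614, 113.52095251])]
```

View pics/w4.png

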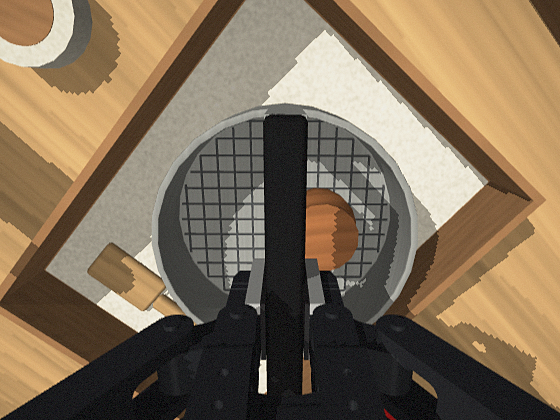

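View pics/s4.png

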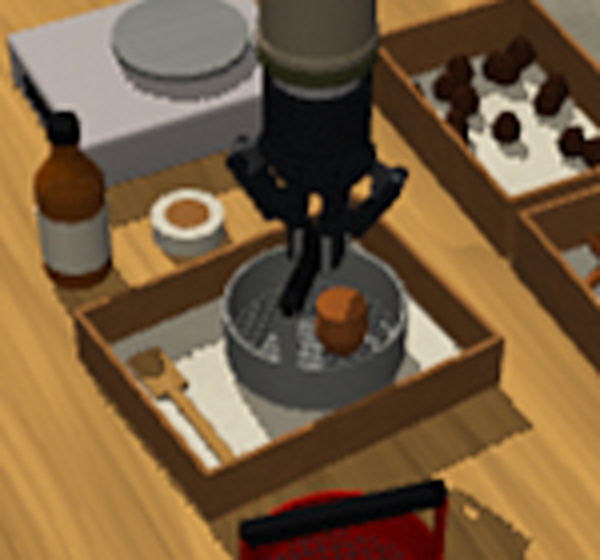

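The sieve hangs level and keeps its place in the wrist image. The measured load is about 3 N, and the poppy head is unmoved at (330,228). I'll lift another 12.6 cm to put the underside near 0.146.

```bash
python3 -m jog '[[-0.2,0,0,0,0.5],[-0.4,0,0,0,0.5],[-0.6,0,0,0,0.5],[-0.8,0,0,0,0.5],[-0.8,0,0,0,0.5],[-0.8,0,0,0,0.5],[-0.8,0,0,0,0.5],[-0.8,0,0,0,0.5],[-0.8,0,0,0,0.5],[-0.8,0,0,0,0.5],[-0.8,0,0,0,0.5],[-0.8,0,0,0,0.5],[-0.8,0,0,0,0.5],[-0.8,0,0,0,0.5],[-0.8,0,0,0,0.5],[-0.8,0,0,0,0.5],[-0.6,0,0,0,0.5],[-0.4,0,0,0,0.5],[-0.2,0,0,0,0.5],[-0.1,0,0,0,0.5]]' 60
python3 -m jog '[[0,0,0,0,0.5],[0,0,0,0,0.5],[0,0,0,0,0.5],[0,0,0,0,0.5],[0,0,0,0,0.5],[0,0,0,0,0.5],[0,0,0,0,0.5],[0,0,0,0,0.5],[0,0,0,0,0.5],[0,0,0,0,0.5],[0,0,0,0,0.5],[0,0,0,0,0.5],[0,0,0,0,0.5],[0,0,0,0,0.5],[0,0,0,0,0.5],[0,0,0,0,0.5],[0,0,0,0,0.5],[0,0,0,0,0.5],[0,0,0,0,0.5],[0,0,0,0,0.5]]' 60
python3 look.py w5; python3 - <<'E'
from h import *
cv2.imwrite('pics/s5.png',robot.snapshot('side')[:,:,::-1])
cv2.imwrite('pics/c5.png',cv2.resize(robot.snapshot('scene')[120:260,280:440,::-1],None,fx=4,fy=4,interpolation=cv2.INTER_CUBIC))
E
```

```text
time: 10.75
ee_pos: [0.5938, 0.2257, 0.2314]
ee_rot: [-2.441, 1.571, 3.095]
contact_force: [-0.8, 0.4, -2.9]
opening: 0.013
time: 12.75
ee_pos: [0.5939, 0.2257, 0.2313]
ee_rot: [-0.2, 1.571, -0.948]
contact_force: [0.2, -0.3, -2.7]
opening: 0.0132
12.75 [0.59388471 0.2257112  0.23129523] 0.013197477857649827 [ 0.15668736 -0.33677071 -2.70311594]
[[ 0.000e+00  6.802e-01  7.331e-01]
 [-0.000e+00  7.331e-01 -6.802e-01]
 [-1.000e+00 -0.000e+00  1.000e-04]] [-0.84749271  0.55331627  0.60945237  1.84061986 -0.40316734  0.87353983
 -0.79220205]
[{'xy': [283.0, 303.9], 'confidence': 0.75}] [{'xy': [318.1, 223.9], 'confidence': 0.58}]
pred ends [array([285.70516915, 277.13141473]), array([285.92581301, 101.11959714])]
```

View pics/w5.png

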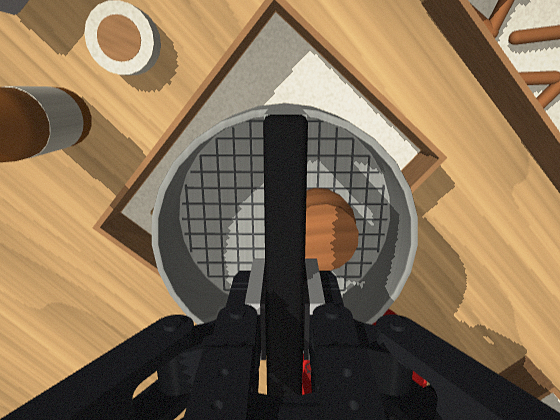

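View pics/s5.png

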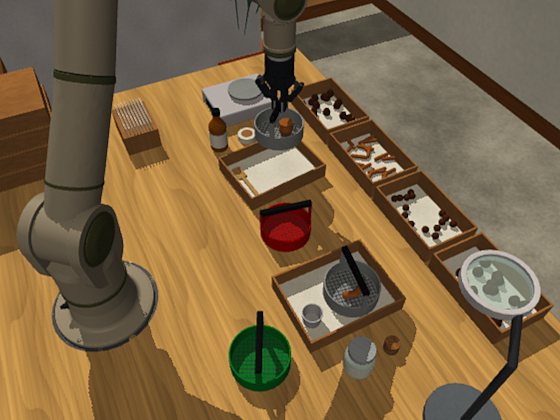

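View pics/c5.png

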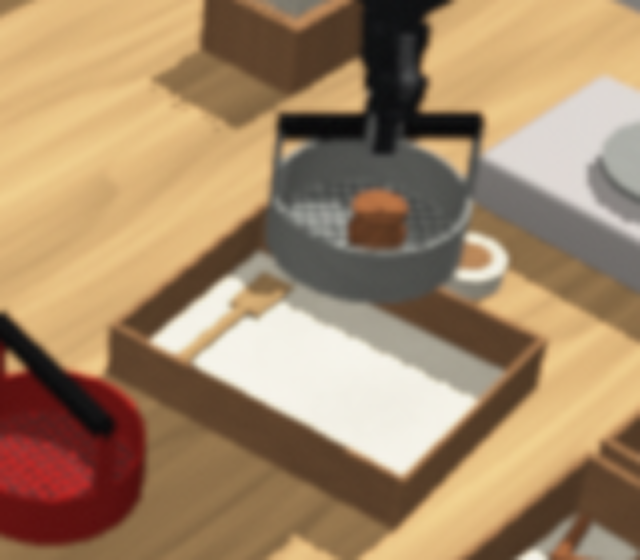

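The sieve is level over its tray with the underside at about 0.149, roughly 9.9 cm above the rim. The poppy head stands inside at wrist (330,228), and the paddle and everything else look unmoved. I'll hold a while longer, check, and hand in.

```bash
python3 -m jog '[[0,0,0,0,0.5],[0,0,0,0,0.5],[0,0,0,0,0.5],[0,0,0,0,0.5],[0,0,0,0,0.5],[0,0,0,0,0.5],[0,0,0,0,0.5],[0,0,0,0,0.5],[0,0,0,0,0.5],[0,0,0,0,0.5],[0,0,0,0,0.5],[0,0,0,0,0.5],[0,0,0,0,0.5],[0,0,0,0,0.5],[0,0,0,0,0.5],[0,0,0,0,0.5],[0,0,0,0,0.5],[0,0,0,0,0.5],[0,0,0,0,0.5],[0,0,0,0,0.5]]' 60
python3 - <<'E'
from h import *
print(robot.finish_job())
E
```

```text
time: 15.0
ee_pos: [0.5939, 0.2257, 0.2313]
ee_rot: [-0.209, 1.571, -0.957]
contact_force: [0.4, -0.0, -2.8]
opening: 0.0132
the job is handed in; nothing more can be done
None
```

I lifted the poppy-head sieve (sieve b, in the tray with the paddle) by the middle of its bar with a 60 N grip. It went straight up by 14.4 cm. I held it still for just over 4 s and handed in at about 15 s, with the sieve still in the air; the hand-in gives no verdict.

- **Height and position:** I worked the height out from the arm's pose. The underside was about 0.149 m up, some 9.9 cm above the rim, and the sieve was about 2 cm from the tray's centre.
- **Stillness and grip:** the arm's pose did not change during the hold. The measured load was about 2.8 N, which fits a 0.3 kg sieve. The finger opening stayed at about 13 mm; the bar is 14 mm wide.
- **Level and contents:** in the wrist and scene views the sieve was level and had not slipped. The poppy head stood in the same place on the mesh, and the fingers stayed about 3 cm above it.
- **Everything else:** the paddle, the bean sieve and the other items looked unmoved in the last side and scene pictures.

**Disagreement:** after the test lift, the trained network put the bar point about 100 px off, at (180,313) in the wrist picture. I ignored it, because the picture itself showed the bar still in place.

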